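# Load filter modules into the test rack in reverse order

### The arm

A 6-joint arm with a two-finger parallel gripper is mounted at the origin on the work surface. World frame = base frame: x ahead of the robot, y to its left, z up, the work surface at z = 0. Lengths are in mm, angles in rad, forces in N, time in s.
With the tool pointing down it reaches from about 425 to 950 mm from the base axis. Payload 14.7 kg.
Tool frame: the origin (TCP) lies on the mounting face of the last link; the fingertips stand 173 mm ahead of it and the grasp point (between the pads) lies 155 mm ahead of it (ctrl.grip_point_offset is the distance from the TCP to the grasp point, in mm); x points along the fingers, y is the direction in which the jaws open and shut, and the axes are right-handed (so a half turn about x gives the same grasp; the last joint's range is limited). The gripper opens to 85 mm and grips with 20 to 120 N. Pads are 22 mm wide; open, the fingers measure 114 mm over their backs; the gripper's body (76 mm by 85 mm) begins 54 mm behind the grasp point. The pads swing forward as they close: fully open they stand 13 mm farther back than shut.
Start: joints at [-1.369, 0.48, 1.596, -0, 1.065, -0.047], TCP at [160.074, -629.976, 404.697] pointing down, gripper open.
Joint ranges: [-2.75, 2.75], [-0.82, 2.05], [0.23, 2.67], [-1.56, 4.7], [0.09, 2.69], [-2.92, 2.92]. Speed limits (rad/s): [1.89, 1.89, 2.39, 3.01, 3.01, 3.01].

### API

Orientations are given as [roll, pitch, yaw] about the fixed x, y, z axes, in that order (R = Rz(yaw) Ry(pitch) Rx(roll)).
In Python, from station import ctrl gives the robot as it stands.
- The arm moves only by the tool apply_moves, never from a script. Its argument "steps" is a list of rows, each a list of 4 numbers: the shift along the world's x, y, z in m, then the turn about the world's z in rad. In form: [[x, y, z, yaw], ...]. A call has 1 to 8 rows; each row is the pose to reach, as a shift and turn from the pose commanded when the call began; what a row does not reach only later rows make up. A row lasts 1/12 s, in which the tool goes at most 41.7 mm and 7.16 degrees, less where a joint would pass 70% of its speed; a pose out of reach is approached as far as the arm can. A call with a gripper value outside its range is refused whole. "gripper" is the gripper's target within -1 to 1 (fully open at 1, half-way at 0, shut at -1), set as the call begins (left out, the last holds). The fingers move at their own pace and stop on an object; "squeeze" is the grip in N (left out, the last holds). Time passes only in rows, so rows that repeat a pose let the fingers close. It gives the time, the measured TCP pose, the force and the opening at its end, in the units of the state.
- ctrl.get_state(): the state, without advancing time (a new reading comes with each control period).
- ctrl.snapshot(name): name is "scene" or "top"; returns a dict with "color" (384x512x3 uint8, red, green, blue), "vfov" (degrees; the focal length in pixels is half the picture's height over the tangent of half this angle, whatever the lens; pixels are square), "cx", "cy" (the principal point, pixels), "R" (3x3) and "t" (3): a world point X has camera coordinates R X + t. Camera axes: x right, y down, z forward; pixel columns grow to the right and rows downward; lengths in mm; the calibration is good to about 2 mm. A picture is of the moment at which its call begins. There is no depth.
- ctrl.finish_job(): hands the job in, once; it reports no verdict.
The state is a dict: "t": time; "joint_pos": joint angles; "dq": joint speeds; "joint_efforts": joint torques, N m; "position": TCP position; "tool_rot": TCP orientation; "wrist_force": force on the tool from outside, world axes, zero at the start; "torque": the same for the moment, N m; "finger_gap": finger opening in mm.
Only numpy, scipy, OpenCV 4.12 (cv2) and the standard library are available. Lean on these libraries where they do the work, as an engineer would, in place of code of your own. Each camera call takes 0.05 s, during which the arm holds its last target.

### The job

For the return pass of a drift check, move the four colour-capped filter modules from the plywood storage rack into the slate-blue test rack in reverse left-to-right order, so that the module leftmost in storage goes in the rightmost bay, the next one beside it, and so on. Keep the modules upright, set each down gently, and leave each standing on the floor of its own bay, square with the rack.

Things in the scene. Friction and masses are not known exactly. Their poses are not given: they have to be found in the camera images.
- module_red: Filter module with red top cap: upright aluminium box, 40 mm along its x, 28 mm along its y, 76 mm tall (top 16 mm is the red cap), red label on the front and back, and a brass socket of 10 mm diameter standing 10 mm above the middle of the cap. About 0.2 kg. Origin: centre of its underside; z up. It starts standing centred and square in its cradle in the storage rack.
- module_yellow: Filter module with yellow top cap: upright aluminium box, 40 mm along its x, 28 mm along its y, 76 mm tall (top 16 mm is the yellow cap), yellow label on the front and back, and a brass socket of 10 mm diameter standing 10 mm above the middle of the cap. About 0.2 kg. Origin: centre of its underside; z up. It starts standing centred and square in its cradle in the storage rack.
- module_green: Filter module with green top cap: upright aluminium box, 40 mm along its x, 28 mm along its y, 76 mm tall (top 16 mm is the green cap), green label on the front and back, and a brass socket of 10 mm diameter standing 10 mm above the middle of the cap. About 0.2 kg. Origin: centre of its underside; z up. It starts standing centred and square in its cradle in the storage rack.
- module_blue: Filter module with blue top cap: upright aluminium box, 40 mm along its x, 28 mm along its y, 76 mm tall (top 16 mm is the blue cap), blue label on the front and back, and a brass socket of 10 mm diameter standing 10 mm above the middle of the cap. About 0.2 kg. Origin: centre of its underside; z up. It starts standing centred and square in its cradle in the storage rack.
- cradle_red: Fixed white cradle of the storage rack with a red tab in front (toward the robot); the red module stands in it at the start. Pocket 60 mm along x, 46 mm along y, floor 4 mm above the origin, lips 4 mm thick rising 10 mm above that floor; tab 18 x 44 x 14 mm centred 44 mm towards -x. Origin: centre of its underside, on the rack's plywood; axes parallel to the rack's.
- cradle_yellow: Fixed white cradle of the storage rack with a yellow tab in front (toward the robot); the yellow module stands in it at the start. Pocket 60 mm along x, 46 mm along y, floor 4 mm above the origin, lips 4 mm thick rising 10 mm above that floor; tab 18 x 44 x 14 mm centred 44 mm towards -x. Origin: centre of its underside, on the rack's plywood; axes parallel to the rack's.
- cradle_green: Fixed white cradle of the storage rack with a green tab in front (toward the robot); the green module stands in it at the start. Pocket 60 mm along x, 46 mm along y, floor 4 mm above the origin, lips 4 mm thick rising 10 mm above that floor; tab 18 x 44 x 14 mm centred 44 mm towards -x. Origin: centre of its underside, on the rack's plywood; axes parallel to the rack's.
- cradle_blue: Fixed white cradle of the storage rack with a blue tab in front (toward the robot); the blue module stands in it at the start. Pocket 60 mm along x, 46 mm along y, floor 4 mm above the origin, lips 4 mm thick rising 10 mm above that floor; tab 18 x 44 x 14 mm centred 44 mm towards -x. Origin: centre of its underside, on the rack's plywood; axes parallel to the rack's.
- storage_rack: Storage rack, fixed: plywood base 112 x 244 mm, 10 mm thick, with four cradles in a row along its y at +84, +28, -28 and -84 mm (x 0; which colour is where varies). Origin: on the table under the middle of the row; +y is the robot's left, -x its front; yaw within 0.3 rad.
- test_rack: Test rack, fixed: dark slate base 112 x 244 mm, four bays in a row at y +84, +28, -28, -84 mm (x 0), empty at first. Bay: pocket 60 mm along x, 46 along y, black floor 12 mm above the table, lips 4 mm thick, 10 mm above the floor. Grey socket strip along the back (x +51 mm), 32 mm high. Origin: on the table under the row's middle; +y is the robot's left, -x its front; yaw within 0.3 rad.

How it is judged:
By the outcome, as a careful person would: the job done as asked, in the order asked, and still so for the second after the job is handed in, with the robot touching nothing.
It also fails if it takes over 102 s, if anything falls off the work surface, if the arm or the gripper's body presses on something with over 40 N, if the wrist force passes 120 N, or if a joint passes its speed limit or range.

## Working session

There is one attempt and no reset: what is moved stays moved. The work goes in short steps, Python scripts to look and compute and a tool call to move; the robot and the scene stay as the last step left them, time stands still between calls to the robot, and variables do not carry over. Pictures are saved under pics/ and viewed, and the job is handed in when it is done.

Besides the shell and the picture viewer there is one more tool, called after "Call:" as name(argument=value, ...) on one line, values as JSON. apply_moves: Moves the arm, as the interface text tells. Its arguments: {"type":"object","properties":{"steps":{"type":"array","items":{"type":"array","items":{"type":"number"}}},"gripper":{"type":"number"},"squeeze":{"type":"number"}},"required":["steps"]}

```bash
mkdir -p pics; ls; python3 - <<'E'
from station import ctrl
import cv2
print(ctrl.get_state(), ctrl.grip_point_offset)
for n in("scene","top"):
    s=ctrl.snapshot(n); cv2.imwrite(f"pics/{n}0.png",cv2.resize(s["color"][:,:,::-1],(800,600),interpolation=cv2.INTER_CUBIC))
    print(n,s["vfov"],s["cx"],s["cy"],s["R"],s["t"])
    import numpy as np; np.save(f"{n}0.npy",s,allow_pickle=True)
E
```

```text
pics
{'t': 0.0, 'joint_pos': array([-1.36860398e+00,  4.80838670e-01,  1.59688543e+00,  1.22086150e-06,
        1.06508095e+00, -4.65728077e-02]), 'dq': array([-0.00029103,  0.00024896,  0.00040566, -0.0009361 ,  0.00059177,
       -0.00120265]), 'joint_efforts': array([-2.48950164e-03, -9.50651407e+01, -4.30166459e+01, -2.44618777e-04,
        1.24830069e-02,  3.70977966e-05]), 'position': array([ 160.03131534, -629.78103984,  404.06351438]), 'tool_rot': array([-1.61824948,  1.56958393,  1.77210774]), 'wrist_force': array([-0.62583032,  0.83308096,  0.49822738]), 'torque': array([-0.00787097,  0.00052657,  0.02164821]), 'finger_gap': 85.3579652096506} 154.70000000000002
scene 48.28153771561858 244.3599953321096 186.77790565703455 [[-0.1312334   0.99123792  0.01500627]
 [ 0.71804828  0.10547976 -0.68795399]
 [-0.68350894 -0.07950731 -0.72559915]] [  68.08583251 -366.221251   1435.08413115]
top 48.7328588106831 249.71227492697363 190.72588182022815 [[-0.00978308 -0.9996838  -0.02316432]
 [-0.99647477  0.01167669 -0.08307642]
 [ 0.08332063  0.02226992 -0.99627392]] [  2.11978282 537.41390956 844.87238303]
```

View pics/scene0.png

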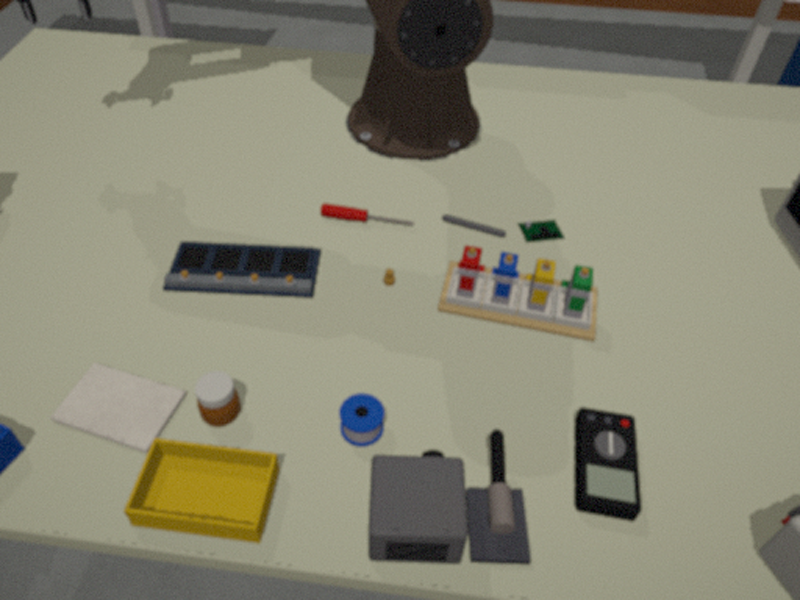

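View pics/top0.png

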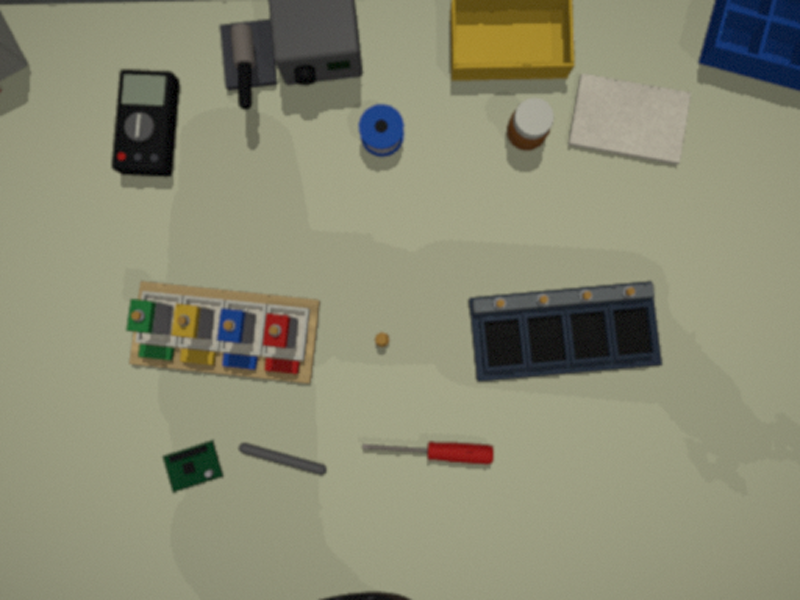

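The top view has +x up and +y left. Storage order from the left is green, yellow, blue, red. The test rack is at the right and empty. I'll enlarge it to read the corners.

```bash
python3 - <<'E'
import numpy as np,cv2
s=np.load("top0.npy",allow_pickle=True).item()["color"][:,:,::-1]
print(s.shape)
a=s[170:255,75:210]; b=s[170:255,292:427]
for i,(im,x0) in enumerate(((a,75),(b,292))):
    im=cv2.resize(im,None,fx=5.9,fy=5.9,interpolation=cv2.INTER_CUBIC)
    for k in range(0,135,10):
        cv2.line(im,(int((k+.5)*5.9),0),(int((k+.5)*5.9),4),(0,0,255),1); cv2.putText(im,str(x0+k),(int(k*5.9),14),0,.33,(0,0,255))
    for k in range(0,85,10):
        cv2.putText(im,str(170+k)+"-",(0,int((k+.5)*5.9)+4),0,.33,(0,0,255))
    cv2.imwrite(f"pics/crop{i}.png",im)
E
```

```text
(384, 512, 3)
```

View pics/crop0.png

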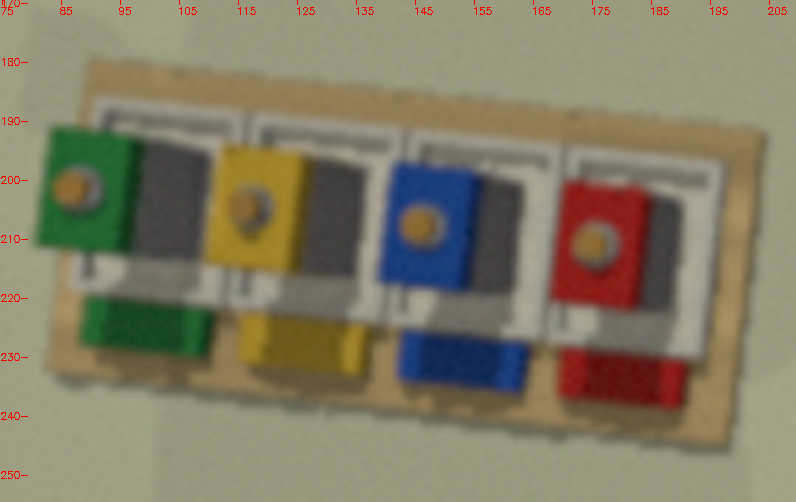

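View pics/crop1.png

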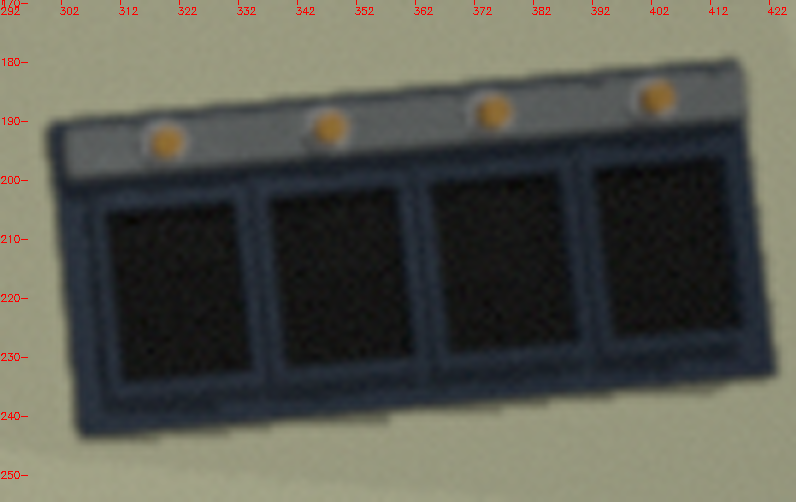

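```bash
cat > h.py <<'E'
import numpy as np,cv2
from scipy.optimize import least_squares
def load(n): return np.load(n,allow_pickle=True).item()
def K(s): f=s["color"].shape[0]/2/np.tan(np.radians(s["vfov"])/2); return f,s["cx"],s["cy"]
def back(s,uv,z):
    f,cx,cy=K(s); uv=np.atleast_2d(uv).astype(float); z=np.broadcast_to(z,len(uv))
    R,t=np.array(s["R"]),np.array(s["t"]); C=-R.T@t
    d=np.c_[(uv[:,0]-cx)/f,(uv[:,1]-cy)/f,np.ones(len(uv))]@R
    return C+d*((z-C[2])/d[:,2])[:,None]
def proj(s,X):
    f,cx,cy=K(s); c=np.atleast_2d(X)@np.array(s["R"]).T+np.array(s["t"]); return np.c_[f*c[:,0]/c[:,2]+cx,f*c[:,1]/c[:,2]+cy]
def crop2px(p,x0,y0,k): return np.array(p,float)/k-.5+np.array([x0,y0])
def w(pose,L):
    x,y,a=pose; c,s=np.cos(a),np.sin(a); L=np.atleast_2d(L).astype(float)
    return np.c_[x+c*L[:,0]-s*L[:,1],y+s*L[:,0]+c*L[:,1],L[:,2]]
E
python3 - <<'E'
from h import *
for n in("top","scene"):
    s=load(n+"0.npy"); print(n,-np.array(s["R"]).T@s["t"])
s=load("top0.npy")
q=crop2px([(70,189),(242,208),(416,226),(592,243)],75,170,5.9)
P=back(s,q,100);print(P.round(1),np.diff(P,axis=0).round(1))
q=crop2px([(88,58),(767,130),(728,450),(45,370)],75,170,5.9)
P=back(s,q,10);print(P.round(1),P.mean(0),np.linalg.norm(np.diff(P,axis=0),axis=1))
q=crop2px([(167,143),(330,129),(494,111),(657,97)],292,170,5.9)
P=back(s,q,32);print("tsock",P.round(1),np.diff(P,axis=0).round(1), np.linalg.norm(P[3]-P[0]))
q=crop2px([(47,122),(740,58),(778,375),(80,437)],292,170,5.9)
P=back(s,q,12);print(P.round(1),P.mean(0),np.linalg.norm(np.diff(P,axis=0),axis=1))
E
```

```text
top [465.14483884 -22.97134265 886.41984612]
scene [1252.79250234   85.23935443  788.33073471]
[[514.2 301.1 100. ]
 [507.5 245.9 100. ]
 [501.2 190.4 100. ]
 [495.2 134.4 100. ]] [[ -6.6 -55.2   0. ]
 [ -6.3 -55.6   0. ]
 [ -6.  -55.9   0. ]]
[[566.4 332.8  10. ]
 [537.9  90.7  10. ]
 [426.  104.4  10. ]
 [456.  345.7  10. ]] [496.56636553 218.39904642  10.        ] [243.78145899 112.71641458 243.08364587]
tsock [[ 528.9 -145.    32. ]
 [ 533.  -200.5   32. ]
 [ 538.5 -256.3   32. ]
 [ 542.6 -311.6   32. ]] [[  4.1 -55.5   0. ]
 [  5.5 -55.8   0. ]
 [  4.1 -55.3   0. ]] 167.105357044806
[[ 538.2 -106.2   12. ]
 [ 557.8 -347.5   12. ]
 [ 447.7 -355.9   12. ]
 [ 428.6 -115.5   12. ]] [ 493.0791347  -231.26808142   12.        ] [242.1299531  110.34162078 241.17331837]
```

```bash
python3 - <<'E'
from h import *
s=load("top0.npy")
q=lambda p,x0:crop2px(p,x0,170,5.9)
# test: pocket corners (floor visible): left edge lip top z22, others z12
B=[[(107,212),(236,203),(253,370),(122,382)],[(270,197),(398,188),(416,354),(287,367)],[(432,183),(560,173),(580,343),(448,351)],[(595,168),(725,158),(744,326),(612,336)]]
ys=[84,28,-28,-84]
pts=[];loc=[]
for b,y in zip(B,ys):
    pts+=b; loc+=[(30,y+23,17),(30,y-23,12),(-30,y-23,12),(-30,y+23,20)]
# left edges: z 22 
loc=[(l[0],l[1],22 if i%4 in(0,3) else 12) for i,l in enumerate(loc)]
px=q(pts,292);loc=np.array(loc,float)
f=lambda p:(proj(s,w(p,loc))-px).ravel()
r=least_squares(f,[485,-232,.08],x_scale=[1,1,.01]);print("test",r.x,np.abs(r.fun).max());print(r.fun.reshape(-1,2).round(1).tolist())
# storage sockets + cap corners
S=[(70,189),(242,208),(416,226),(592,243)]
C=[[(52,127),(144,136),(132,250),(37,248)],[(222,146),(312,154),(300,270),(208,265)],[(394,163),(482,172),(468,290),(380,283)],[(568,182),(653,190),(639,308),(553,301)]]
pts=list(S);loc=[(0,y,100) for y in ys]
for b,y in zip(C,ys): pts+=b;loc+=[(20,y+14,90),(20,y-14,90),(-20,y-14,90),(-20,y+14,90)]
px=q(pts,75);loc=np.array(loc,float)
f=lambda p:(proj(s,w(p,loc))-px).ravel()
r=least_squares(f,[505,218,-.1],x_scale=[1,1,.01]);print("stor",r.x,np.abs(r.fun).max());print(r.fun.reshape(-1,2).round(1).tolist())
import cv2
t=load("scene0.npy")
for nm,ss in(("top",s),("scene",t)):
  im=cv2.resize(ss["color"][:,:,::-1],None,fx=4,fy=4,interpolation=cv2.INTER_CUBIC)
  def pl(L,col,pose):
    p=((proj(ss,w(pose,L))+.5)*4).round().astype(int); cv2.polylines(im,[p.reshape(-1,1,2)],True,col,1)
  T=[484.9,-232.5,.082]
  r1=r.x
  f2=lambda p:0
  for y in ys:
    pl([(30,y+23,12),(30,y-23,12),(-30,y-23,12),(-30,y+23,12)],(0,255,0),T)
    pl([(20,y+14,90),(20,y-14,90),(-20,y-14,90),(-20,y+14,90)],(255,255,255),r1)
    pl([(34,y+27,24),(34,y-27,24),(-34,y-27,24),(-34,y+27,24)],(255,0,255),r1)
  c={"top":[(680,680),(1150,680)],"scene":[(400,580),(1080,580)]}[nm]
  for i,(x,y) in enumerate(c):
    x-=0 if nm=="scene" else (380 if i==0 else -10)
    a=im[y:y+360,x:x+560] if nm=="top" else im[y:y+320,x:x+480]
    cv2.imwrite(f"pics/ov_{nm}{i}.png",cv2.resize(a,None,fx=1.4,fy=1.4))
E
```

```text
test [ 4.85303271e+02 -2.34556424e+02  7.74677089e-02] 0.9875198854471137
[[0.1, -0.5], [0.0, -0.7], [0.2, 0.2], [0.5, 0.3], [0.0, -0.4], [-0.2, -0.5], [-0.1, 0.6], [0.2, 0.4], [0.1, -0.4], [-0.4, -0.4], [-0.4, 0.0], [0.7, 0.7], [0.1, -0.3], [-1.0, -0.3], [-0.7, 0.5], [0.7, 0.8]]
stor [ 5.04595509e+02  2.16171430e+02 -1.14191193e-01] 1.7402601237184285
[[0.8, -0.0], [1.0, -0.2], [1.1, -0.1], [0.9, 0.1], [0.2, -0.4], [-1.0, -0.4], [-1.7, 1.2], [-0.2, 0.0], [0.3, -0.6], [-0.4, -0.5], [-1.1, 0.9], [-0.1, 0.2], [0.2, -0.5], [-0.1, -0.5], [-0.3, 0.6], [-0.0, 0.2], [-0.0, -0.7], [0.2, -0.5], [0.1, 0.6], [-0.0, 0.3]]
```

View pics/ov_scene0.png

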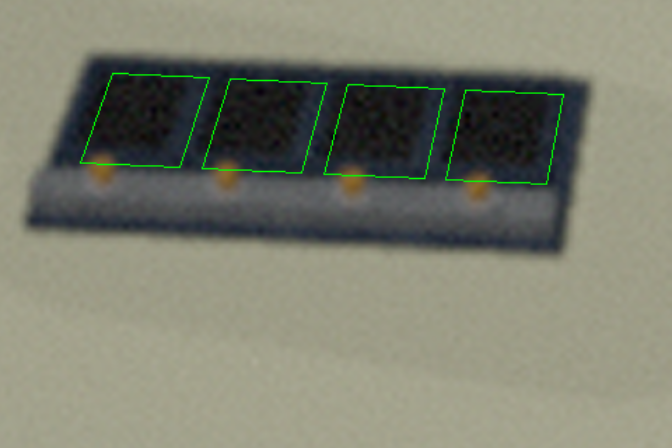

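View pics/ov_scene1.png

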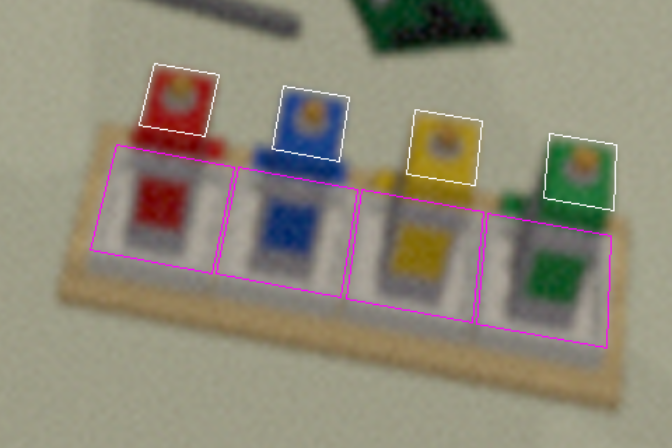

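View pics/ov_top0.png

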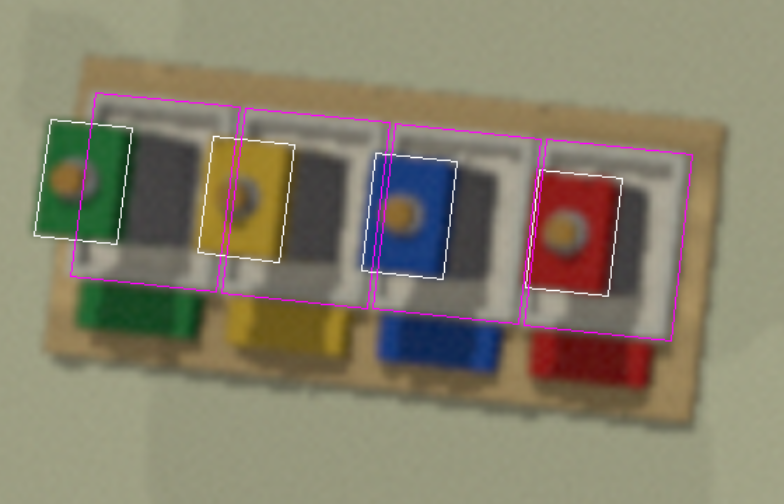

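View pics/ov_top1.png

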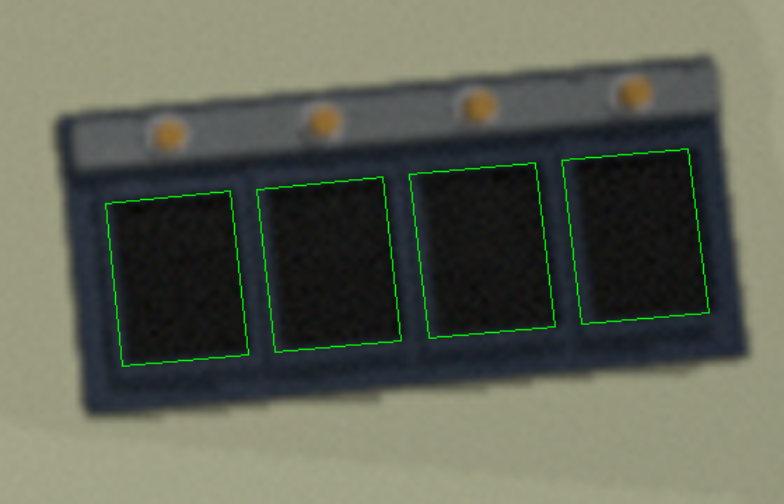

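```bash
cat > st.py <<'E'
from station import ctrl
import numpy as np
from scipy.spatial.transform import Rotation as Ro
from h import w
STO=[504.5,217.5,-.1135]; TST=[485,-232.8,.080]
YS=[84,28,-28,-84]
def st():
    s=ctrl.get_state(); R=Ro.from_euler("xyz",s["tool_rot"]).as_matrix()
    y=R[:,1]; a=np.arctan2(y[1],y[0]); a=(a+np.pi/2)%np.pi-np.pi/2
    print("t",round(s["t"],2),"pos",s["position"].round(1),"jawdir",round(a,4),"tilt",R[:,0].round(3),"q",s["joint_pos"].round(2),"F",s["wrist_force"].round(1),"gap",round(s["finger_gap"],1))
    return s["position"],a
def tgt(pose,i,below,h=55):
    p=w(pose,[(0,YS[i],below+h+ctrl.grip_point_offset)])[0]; return p
if __name__=="__main__":
    p,a=st()
    for i in range(4): print("sto",i,tgt(STO,i,14).round(1),"tst",tgt(TST,i,12).round(1))
    print("dyaw sto",STO[2]-a,"tst",TST[2]-a)
E
python3 st.py
```

```text
t 0.1 pos [ 160.  -629.8  404.1] jawdir -1.322 tilt [-0.     0.001 -1.   ] q [-1.37  0.48  1.6   0.    1.07 -0.05] F [ 0.2 -1.6 -0.3] gap 85.5
sto 0 [514.  301.  223.7] tst [ 478.3 -149.1  221.7]
sto 1 [507.7 245.3 223.7] tst [ 482.8 -204.9  221.7]
sto 2 [501.3 189.7 223.7] tst [ 487.2 -260.7  221.7]
sto 3 [495.  134.  223.7] tst [ 491.7 -316.5  221.7]
dyaw sto 1.2085142006958949 tst 1.4020142006958949
```

Call:
apply_moves(steps=[[0.028,0.028,0,0.11],[0.056,0.056,0,0.22],[0.084,0.084,0,0.33],[0.112,0.112,0,0.44],[0.14,0.14,0,0.55],[0.168,0.168,0,0.66],[0.196,0.196,0,0.77],[0.224,0.224,0,0.88]], gripper=1, squeeze=40)

```text
t: 0.77
position: [385.0, -404.3, 404.6]
tool_rot: [-2.043, 1.57, 2.233]
wrist_force: [0.6, -1.6, -0.4]
finger_gap: 85.5
```

Call:
apply_moves(steps=[[0.025,0.032,-0.005,0.05],[0.05,0.064,-0.01,0.1],[0.075,0.096,-0.015,0.15],[0.09,0.134,-0.02,0.2],[0.1,0.174,-0.025,0.25],[0.105,0.214,-0.03,0.3],[0.11,0.254,-0.035,0.329],[0.113,0.294,-0.04,0.329]])

```text
t: 1.43
position: [497.1, -110.1, 364.3]
tool_rot: [-2.089, 1.571, 2.513]
wrist_force: [0.4, -0.0, 0.8]
finger_gap: 85.4
```

Call:
apply_moves(steps=[[0.002,0.04,0,0],[0.004,0.08,0,0],[0.006,0.12,0,0],[0.008,0.16,0,0],[0.01,0.2,0,0],[0.012,0.24,0,0],[0.014,0.28,0,0],[0.016,0.32,0,0]])

```text
t: 2.1
position: [512.6, 210.1, 364.6]
tool_rot: [-1.054, 1.57, -2.738]
wrist_force: [1.0, -0.3, -0.2]
finger_gap: 85.3
```

```bash
python3 st.py
```

```text
t 2.1 pos [512.6 210.1 364.6] jawdir -0.1129 tilt [-0. -0. -1.] q [ 0.33  0.39  1.86 -0.    0.89  0.45] F [ 1.  -0.3 -0.2] gap 85.3
sto 0 [514.  301.  223.7] tst [ 478.3 -149.1  221.7]
sto 1 [507.7 245.3 223.7] tst [ 482.8 -204.9  221.7]
sto 2 [501.3 189.7 223.7] tst [ 487.2 -260.7  221.7]
sto 3 [495.  134.  223.7] tst [ 491.7 -316.5  221.7]
dyaw sto -0.0006335485791747059 tst 0.1928664514208253
```

Call:
apply_moves(steps=[[0.0005,0.035,0,0],[0.001,0.07,0,0],[0.0014,0.091,-0.01,0],[0.0014,0.091,-0.035,0],[0.0014,0.091,-0.06,0],[0.0014,0.091,-0.07,0],[0.0014,0.091,-0.07,0]])

```text
t: 2.68
position: [513.5, 298.6, 292.3]
tool_rot: [-0.975, 1.566, -2.658]
wrist_force: [0.7, 0.4, -0.1]
finger_gap: 85.8
```

```bash
python3 st.py|head -1; python3 - <<'E'
from station import ctrl; import cv2
s=ctrl.snapshot("scene"); cv2.imwrite("pics/s1.png",cv2.resize(s["color"][100:240,270:400,::-1],None,fx=4,fy=4,interpolation=cv2.INTER_CUBIC))
E
```

```text
t 2.68 pos [513.5 298.6 292.3] jawdir -0.1129 tilt [-0.004 -0.002 -1.   ] q [ 0.48  0.54  1.83 -0.    0.78  0.59] F [ 0.7  0.4 -0.1] gap 85.8
```

View pics/s1.png

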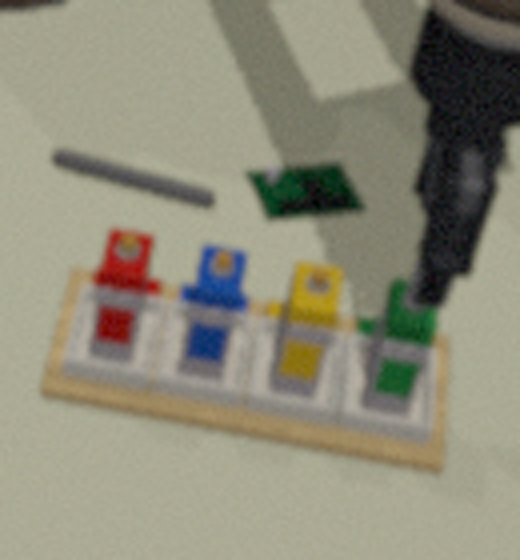

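```bash
python3 st.py|head -1; python3 - <<'E'
from h import *
s=load("scene0.npy")
p=proj(s,[[556.5,295.5,132],[514,300,100],[471,305,132]]); print((p+.5-[270,100])*4)
E
```

```text
t 2.73 pos [514.2 298.7 293.9] jawdir -0.1133 tilt [-0.002 -0.001 -1.   ] q [ 0.48  0.53  1.83 -0.    0.78  0.59] F [-0.4  1.   0.7] gap 85.5
[[430.58739793 300.99163124]
 [419.25018002 289.58864347]
 [435.34524815 199.58305648]]
```

Call:
apply_moves(steps=[[0,0,0,0],[0,0,0,0]])

```text
t: 2.9
position: [515.1, 299.0, 296.1]
tool_rot: [2.164, 1.569, 0.48]
wrist_force: [0.5, 0.7, -0.6]
finger_gap: 85.4
```

Call:
apply_moves(steps=[[0,0.001,-0.02,0],[0,0.001,-0.04,0],[0,0.001,-0.055,0],[0,0.001,-0.065,0],[0,0.001,-0.071,0],[0,0.001,-0.071,0],[0,0.001,-0.071,0]])

```text
t: 3.48
position: [514.8, 300.1, 224.4]
tool_rot: [2.171, 1.57, 0.487]
wrist_force: [-0.1, 0.1, -0.1]
finger_gap: 85.3
```

Call:
apply_moves(steps=[[0,0,0,0],[0,0,0,0],[0,0,0,0],[0,0,0,0],[0,0,0,0],[0,0,0,0],[0,0,0,0],[0,0,0,0]], gripper=-1)

```text
t: 4.15
position: [514.6, 300.1, 224.3]
tool_rot: [2.173, 1.57, 0.49]
wrist_force: [-1.2, -0.2, 6.2]
finger_gap: 39.9
```

```bash
python3 st.py|head -1; python3 - <<'E'
from station import ctrl; import cv2
s=ctrl.snapshot("scene"); cv2.imwrite("pics/s2.png",cv2.resize(s["color"][100:240,270:400,::-1],None,fx=4,fy=4,interpolation=cv2.INTER_CUBIC))
E
```

```text
t 4.15 pos [514.6 300.1 224.3] jawdir -0.113 tilt [ 0.001  0.    -1.   ] q [0.48 0.64 1.86 0.   0.64 0.59] F [-1.2 -0.2  6.2] gap 39.9
```

View pics/s2.png

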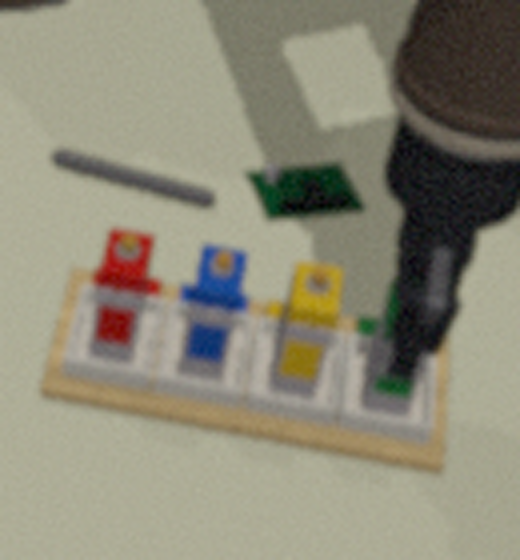

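Call:
apply_moves(steps=[[0,0,0.006,0],[0,0,0.02,0],[0,0,0.045,0],[0,0,0.075,0],[0,0,0.1,0],[0,-0.005,0.118,0],[-0.001,-0.02,0.125,0.005],[-0.002,-0.045,0.125,0.015]])

```text
t: 4.87
position: [512.9, 256.2, 351.3]
tool_rot: [2.161, 1.566, 0.494]
wrist_force: [0.8, -0.7, -1.9]
finger_gap: 39.7
```

Call:
apply_moves(steps=[[-0.001,-0.035,0,0.015],[-0.002,-0.072,0,0.03],[-0.003,-0.109,0,0.045],[-0.004,-0.146,0,0.06],[-0.005,-0.183,0,0.075],[-0.006,-0.22,0,0.09],[-0.007,-0.257,0,0.105],[-0.009,-0.294,0,0.12]])

```text
t: 5.53
position: [503.0, -40.7, 349.2]
tool_rot: [1.363, 1.57, -0.184]
wrist_force: [2.0, 0.4, -2.3]
finger_gap: 39.5
```

Call:
apply_moves(steps=[[-0.001,-0.037,0,0.015],[-0.003,-0.074,0,0.03],[-0.005,-0.111,0,0.04],[-0.007,-0.148,0,0.05],[-0.009,-0.185,0,0.055],[-0.01,-0.22,0,0.0585],[-0.011,-0.25,0,0.0585],[-0.0118,-0.27,0,0.0585]])

```text
t: 6.2
position: [491.2, -311.8, 349.1]
tool_rot: [0.472, 1.57, -1.019]
wrist_force: [-0.5, 0.4, -3.3]
finger_gap: 39.7
```

Call:
apply_moves(steps=[[0,-0.005,0,0],[0,-0.0075,-0.01,0],[0,-0.0075,-0.03,0],[0,-0.0075,-0.055,0],[0,-0.0075,-0.075,0],[0,-0.0075,-0.085,0],[0,-0.0075,-0.09,0],[0,-0.0075,-0.09,0]])

```text
t: 6.87
position: [491.6, -315.7, 257.8]
tool_rot: [-2.306, 1.569, 2.488]
wrist_force: [0.1, 0.8, -2.2]
finger_gap: 39.9
```

```bash
python3 st.py|head -1; python3 - <<'E'
from station import ctrl; import cv2,numpy as np
s=ctrl.snapshot("scene"); cv2.imwrite("pics/s3.png",cv2.resize(s["color"][90:220,90:230,::-1],None,fx=4,fy=4,interpolation=cv2.INTER_CUBIC))
s=ctrl.snapshot("top"); cv2.imwrite("pics/t3.png",cv2.resize(s["color"][150:280,280:440,::-1],None,fx=4,fy=4,interpolation=cv2.INTER_CUBIC))
E
```

```text
t 6.87 pos [ 491.6 -315.7  257.8] jawdir 0.0811 tilt [-0.001  0.001 -1.   ] q [-0.62  0.57  1.87  0.    0.7  -0.7 ] F [ 0.1  0.8 -2.2] gap 39.9
```

View pics/s3.png

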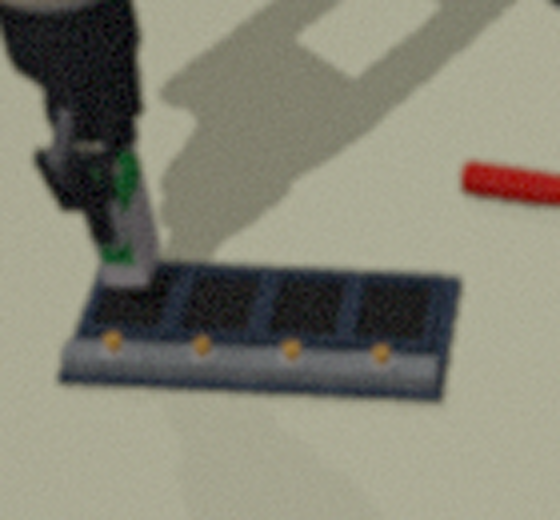

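View pics/t3.png

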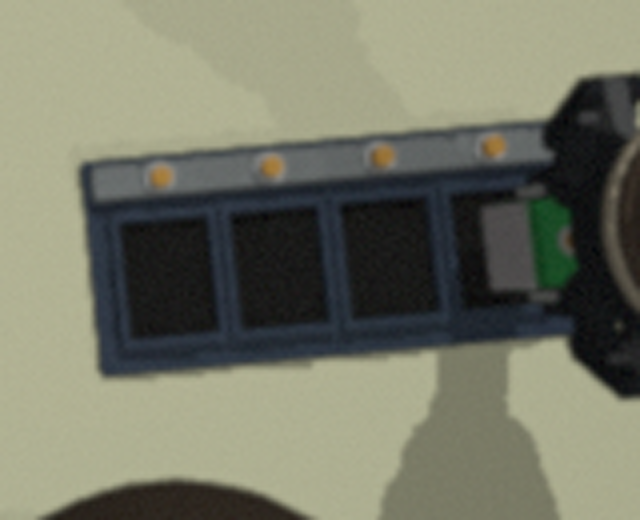

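The green module hangs upright over the rightmost bay. Its lower left edge runs from (483,207) to (488,291) in the top crop. I'll check that against the expected position.

```bash
python3 - <<'E'
from h import *
s=load("top0.npy")
P=back(s,crop2px([(483,207),(488,291)],280,150,4),49)
print(P)
T=[485,-232.8,.08];c,sn=np.cos(.08),np.sin(.08)
d=P[:,:2]-T[:2]; print(np.c_[d@[c,sn],d@[-sn,c]], "expected x +-20,y -70")
E
```

```text
[[ 510.99291583 -299.54433968   49.        ]
 [ 469.88132002 -300.3625416    49.        ]]
[[ 20.57592937 -68.6080876 ]
 [-20.46956583 -66.13825207]] expected x +-20,y -70
```

Call:
apply_moves(steps=[[0,-0.0015,-0.012,0],[0,-0.0015,-0.022,0],[0,-0.0015,-0.029,0],[0,-0.0015,-0.033,0],[0,-0.0015,-0.035,0],[0,-0.0015,-0.036,0],[0,-0.0015,-0.0365,0],[0,-0.0015,-0.0368,0]])

```text
t: 7.63
position: [491.4, -317.9, 222.3]
tool_rot: [-2.15, 1.57, 2.643]
wrist_force: [-4.1, 2.0, 11.5]
finger_gap: 39.5
```

Call:
apply_moves(steps=[[0,0,-0.0002,0],[0,0,-0.0002,0],[0,0,-0.0002,0]])

```text
t: 7.88
position: [491.4, -317.8, 222.3]
tool_rot: [-2.14, 1.57, 2.653]
wrist_force: [-4.9, 2.4, 8.0]
finger_gap: 39.4
```

Call:
apply_moves(steps=[[0,0,0,0],[0,0,0,0],[0,0,0,0],[0,0,0,0],[0,0,0,0]], gripper=1)

```text
t: 8.3
position: [491.7, -318.0, 221.7]
tool_rot: [0.82, 1.571, -0.67]
wrist_force: [-0.5, -0.1, 0.5]
finger_gap: 85.7
```

Call:
apply_moves(steps=[[0,0,0.015,0],[0,0,0.045,0],[0,0,0.085,0],[0,0,0.12,0],[0.001,0.025,0.14,-0.01],[0.001,0.06,0.14,-0.025],[0.002,0.098,0.14,-0.04],[0.003,0.136,0.14,-0.055]])

```text
t: 8.97
position: [494.4, -180.9, 362.3]
tool_rot: [1.164, 1.57, -0.383]
wrist_force: [1.2, 0.2, -0.0]
finger_gap: 85.5
```

```bash
python3 st.py|head -1; python3 - <<'E'
from station import ctrl; import cv2,numpy as np
s=ctrl.snapshot("scene"); cv2.imwrite("pics/s4.png",cv2.resize(s["color"][90:220,90:230,::-1],None,fx=4,fy=4,interpolation=cv2.INTER_CUBIC))
s=ctrl.snapshot("top"); np.save("top4.npy",s,allow_pickle=True); cv2.imwrite("pics/t4.png",cv2.resize(s["color"][150:280,280:440,::-1],None,fx=4,fy=4,interpolation=cv2.INTER_CUBIC))
E
```

```text
t 8.97 pos [ 494.4 -180.9  362.3] jawdir 0.0235 tilt [ 0.001 -0.    -1.   ] q [-0.41  0.36  1.92  0.    0.86 -0.43] F [ 1.2  0.2 -0. ] gap 85.5
```

View pics/s4.png

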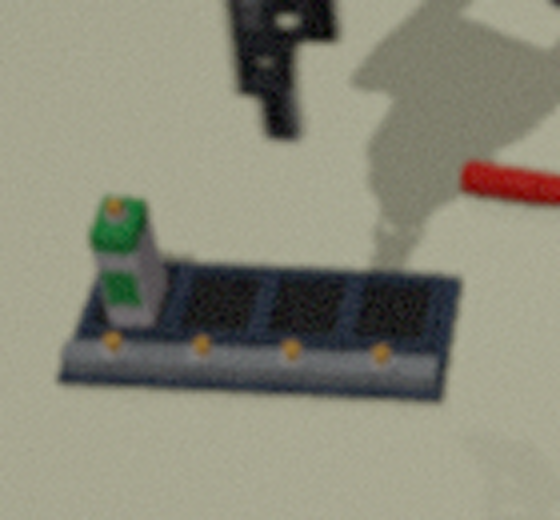

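View pics/t4.png

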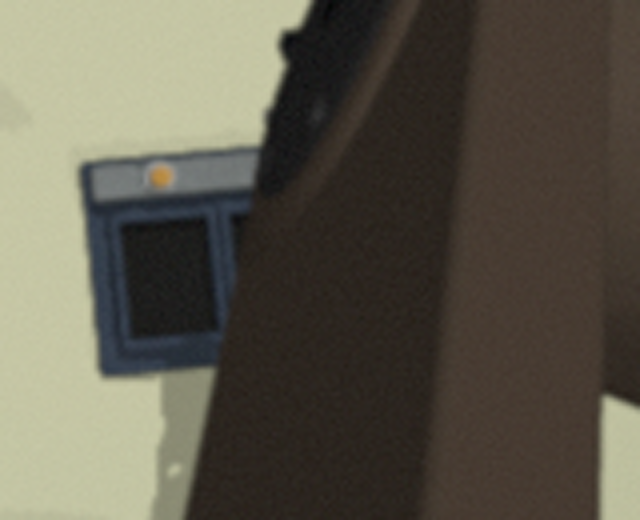

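Green stands upright in the rightmost bay. Next is yellow.

Call:
apply_moves(steps=[[0.001,0.039,0,-0.017],[0.002,0.078,0,-0.034],[0.003,0.117,0,-0.051],[0.004,0.156,0,-0.068],[0.005,0.195,0,-0.085],[0.007,0.234,0,-0.102],[0.009,0.273,0,-0.119],[0.01,0.312,0,-0.1385]])

```text
t: 9.73
position: [504.7, 131.7, 361.8]
tool_rot: [1.704, 1.57, 0.02]
wrist_force: [1.1, -0.1, -0.4]
finger_gap: 85.0
```

Call:
apply_moves(steps=[[0.001,0.036,0,0],[0.002,0.07,0,0],[0.003,0.098,-0.005,0],[0.003,0.112,-0.02,0],[0.003,0.1145,-0.045,0],[0.003,0.1145,-0.065,0],[0.003,0.1145,-0.07,0],[0.003,0.1145,-0.07,0]])

```text
t: 10.4
position: [507.3, 244.2, 290.4]
tool_rot: [-1.045, 1.568, -2.729]
wrist_force: [0.3, -0.5, 0.1]
finger_gap: 85.4
```

```bash
python3 st.py|head -1; python3 - <<'E'
from station import ctrl; import cv2,numpy as np
s=ctrl.snapshot("scene"); cv2.imwrite("pics/s5.png",cv2.resize(s["color"][100:240,270:400,::-1],None,fx=4,fy=4,interpolation=cv2.INTER_CUBIC))
s=ctrl.snapshot("top"); np.save("top5.npy",s,allow_pickle=True); cv2.imwrite("pics/t5.png",cv2.resize(s["color"][150:260,300:440,::-1],None,fx=5.5,fy=5.5,interpolation=cv2.INTER_CUBIC))
E
```

```text
t 10.4 pos [507.3 244.2 290.4] jawdir -0.1129 tilt [-0.003 -0.001 -1.   ] q [ 0.39  0.5   1.9  -0.    0.74  0.51] F [ 0.3 -0.5  0.1] gap 85.4
```

View pics/s5.png

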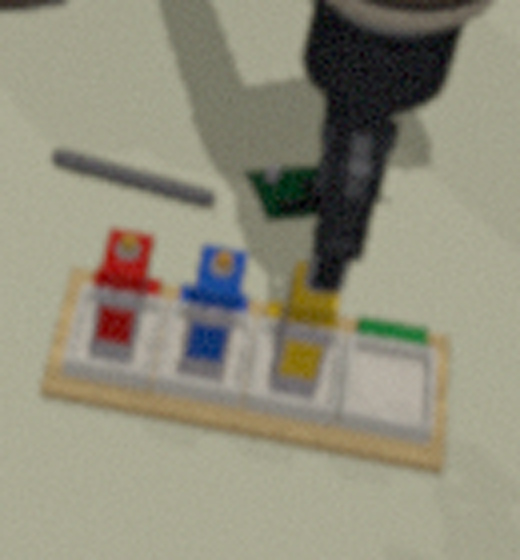

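View pics/t5.png

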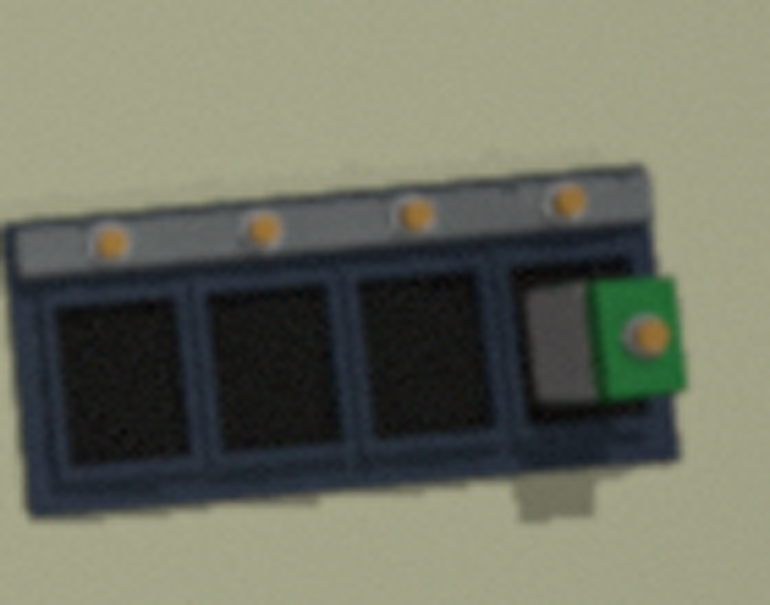

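```bash
python3 - <<'E'
from h import *
s=load("top0.npy")
T=[485,-232.8,.08];c,sn=np.cos(.08),np.sin(.08)
P=np.r_[back(s,crop2px([(651,334)],300,150,5.5),98),back(s,crop2px([(595,283),(675,275),(687,388),(605,398)],300,150,5.5),88),back(s,crop2px([(527,290),(538,405)],300,150,5.5),12)]
d=P[:,:2]-T[:2]; L=np.c_[d@[c,sn],d@[-sn,c]];print(L.round(1)); print("cap mean",L[1:5].mean(0))
for i,j in((4,1),(3,2),(6,5)): v=P[i if 0 else j]-P[i]; print(np.arctan2(v[1],v[0]))
E
```

```text
[[ -0.2 -82.4]
 [ 18.8 -69.4]
 [ 19.  -96.6]
 [-19.4 -95.9]
 [-20.3 -68.1]
 [ 20.5 -70.7]
 [-22.3 -69.7]]
cap mean [ -0.46849793 -82.47654836]
0.04555367231904618
0.06162177755722008
0.056593747988479125
```

Call:
apply_moves(steps=[[0,0,-0.02,0],[0,0,-0.04,0],[0,0,-0.055,0],[0,0,-0.064,0],[0,0,-0.068,0],[0,0,-0.068,0]])

```text
t: 11.0
position: [508.0, 244.4, 223.9]
tool_rot: [2.227, 1.571, 0.543]
wrist_force: [0.6, 0.8, -0.5]
finger_gap: 85.2
```

Call:
apply_moves(steps=[[0,0,0,0],[0,0,0,0],[0,0,0,0],[0,0,0,0],[0,0,0,0],[0,0,0,0],[0,0,0,0],[0,0,0,0]], gripper=-1)

```text
t: 11.67
position: [507.9, 244.6, 224.5]
tool_rot: [2.055, 1.57, 0.372]
wrist_force: [-1.2, -1.3, 8.1]
finger_gap: 39.8
```

Call:
apply_moves(steps=[[0,0,0.006,0],[0,0,0.02,0],[0,0,0.045,0],[0,0,0.075,0],[0,0,0.1,0],[0,-0.005,0.118,0],[-0.001,-0.02,0.125,0.005],[-0.002,-0.045,0.125,0.015]])

```text
t: 12.33
position: [506.2, 200.5, 351.4]
tool_rot: [2.062, 1.566, 0.395]
wrist_force: [0.0, -0.1, -1.8]
finger_gap: 39.4
```

Call:
apply_moves(steps=[[-0.001,-0.035,0,0.015],[-0.002,-0.072,0,0.03],[-0.003,-0.109,0,0.045],[-0.004,-0.146,0,0.06],[-0.005,-0.183,0,0.075],[-0.006,-0.22,0,0.09],[-0.007,-0.257,0,0.105],[-0.009,-0.294,0,0.12]])

```text
t: 13.0
position: [496.3, -96.2, 349.3]
tool_rot: [1.333, 1.57, -0.215]
wrist_force: [1.9, 0.1, -1.8]
finger_gap: 39.6
```

Call:
apply_moves(steps=[[-0.001,-0.036,0,0.015],[-0.003,-0.071,0,0.03],[-0.005,-0.105,0,0.045],[-0.007,-0.135,0,0.0585],[-0.009,-0.155,0,0.0585],[-0.0095,-0.165,0,0.0585],[-0.0095,-0.1675,0,0.0585],[-0.0095,-0.1675,0,0.0585]])

```text
t: 13.67
position: [487.1, -262.0, 348.8]
tool_rot: [-2.915, 1.571, 1.876]
wrist_force: [0.7, 0.8, -2.1]
finger_gap: 39.7
```

Call:
apply_moves(steps=[[0,0,-0.01,0],[0,0,-0.03,0],[0,0,-0.055,0],[0,0,-0.075,0],[0,0,-0.085,0],[0,0,-0.09,0],[0,0,-0.09,0]])

```text
t: 14.25
position: [487.1, -261.1, 257.8]
tool_rot: [-2.223, 1.569, 2.571]
wrist_force: [-0.4, 0.2, -2.3]
finger_gap: 39.6
```

```bash
python3 st.py|head -1; python3 - <<'E'
from station import ctrl; import cv2,numpy as np
s=ctrl.snapshot("scene"); cv2.imwrite("pics/s6.png",cv2.resize(s["color"][90:220,90:230,::-1],None,fx=4,fy=4,interpolation=cv2.INTER_CUBIC))
E
```

```text
t 14.25 pos [ 487.1 -261.1  257.8] jawdir 0.0814 tilt [-0.002  0.001 -1.   ] q [-0.55  0.54  1.95  0.    0.66 -0.63] F [-0.4  0.2 -2.3] gap 39.6
```

View pics/s6.png

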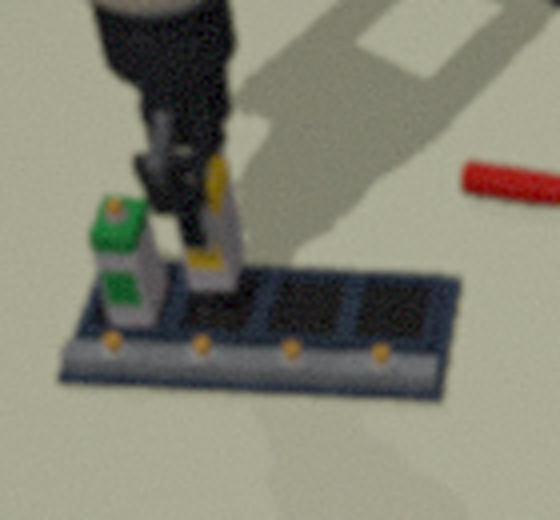

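Yellow hangs upright over the third bay, clear of green. I'll lower it slowly.

Call:
apply_moves(steps=[[0,0,-0.012,0],[0,0,-0.022,0],[0,0,-0.029,0],[0,0,-0.033,0],[0,0,-0.035,0],[0,0,-0.036,0],[0,0,-0.0363,0],[0,0,-0.0363,0]])

```text
t: 14.97
position: [487.3, -262.0, 222.6]
tool_rot: [0.956, 1.57, -0.535]
wrist_force: [-0.5, -0.3, -1.5]
finger_gap: 39.7
```

Call:
apply_moves(steps=[[0,0,-0.0003,0],[0,0,-0.0003,0],[0,0,-0.0003,0]])

```text
t: 15.22
position: [487.3, -262.1, 222.5]
tool_rot: [0.909, 1.57, -0.581]
wrist_force: [-1.1, -0.4, 6.4]
finger_gap: 39.9
```

Call:
apply_moves(steps=[[0,0,0,0],[0,0,0,0],[0,0,0,0],[0,0,0,0],[0,0,0,0]], gripper=1)

```text
t: 15.63
position: [487.2, -262.0, 222.1]
tool_rot: [-2.272, 1.571, 2.52]
wrist_force: [0.5, 0.4, -0.3]
finger_gap: 85.5
```

Call:
apply_moves(steps=[[0,0,0.015,0],[0,0,0.045,0],[0,0,0.085,0],[0,0,0.12,0],[0.001,0.025,0.14,-0.01],[0.001,0.06,0.14,-0.025],[0.002,0.098,0.14,-0.04],[0.003,0.136,0.14,-0.055]])

```text
t: 16.3
position: [489.9, -124.9, 362.7]
tool_rot: [1.263, 1.57, -0.285]
wrist_force: [-0.2, -0.3, -0.4]
finger_gap: 85.5
```

Call:
apply_moves(steps=[[0.001,0.037,0,-0.017],[0.002,0.074,0,-0.034],[0.003,0.111,0,-0.051],[0.004,0.148,0,-0.068],[0.005,0.185,0,-0.085],[0.007,0.222,0,-0.102],[0.009,0.255,0,-0.119],[0.0111,0.28,0,-0.1385]])

```text
t: 16.97
position: [500.9, 156.6, 362.1]
tool_rot: [2.668, 1.57, 0.985]
wrist_force: [0.8, -0.2, 0.7]
finger_gap: 85.2
```

Call:
apply_moves(steps=[[0,0.02,0,0],[0,0.032,-0.005,0],[0,0.035,-0.02,0],[0,0.035,-0.04,0],[0,0.035,-0.06,0],[0,0.035,-0.07,0],[0,0.035,-0.07,0]])

```text
t: 17.55
position: [500.5, 188.4, 289.9]
tool_rot: [-1.144, 1.567, -2.828]
wrist_force: [-0.2, 0.2, -0.9]
finger_gap: 85.1
```

```bash
python3 st.py|head -1; python3 - <<'E'
from station import ctrl; import cv2,numpy as np
s=ctrl.snapshot("scene"); cv2.imwrite("pics/s7.png",cv2.resize(s["color"][100:230,100:400,::-1],None,fx=2.6,fy=2.6,interpolation=cv2.INTER_CUBIC))
s=ctrl.snapshot("top"); cv2.imwrite("pics/t7.png",cv2.resize(s["color"][150:260,300:440,::-1],None,fx=5.5,fy=5.5,interpolation=cv2.INTER_CUBIC))
E
```

```text
t 17.55 pos [500.5 188.4 289.9] jawdir -0.1132 tilt [-0.004 -0.001 -1.   ] q [ 0.3   0.47  1.97 -0.    0.71  0.42] F [-0.2  0.2 -0.9] gap 85.1
```

View pics/s7.png

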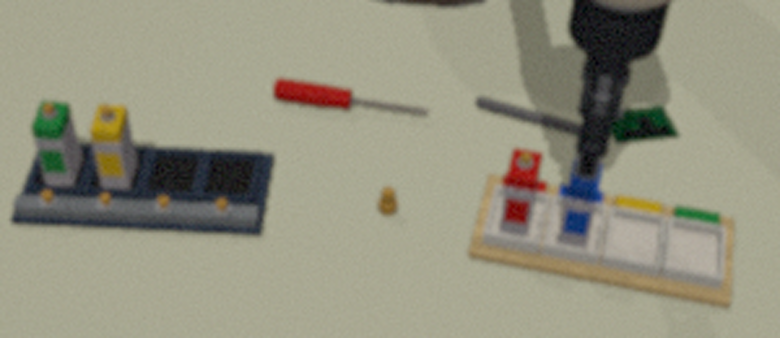

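View pics/t7.png

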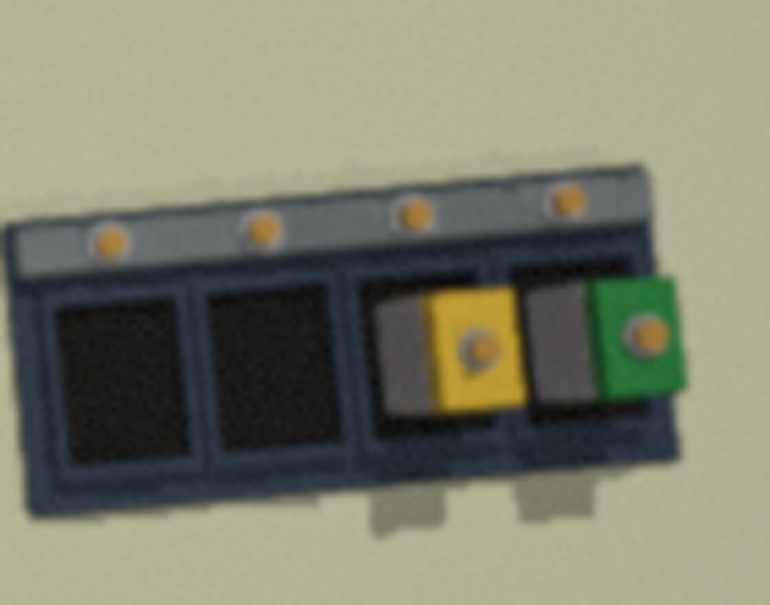

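Yellow and green both stand square in bays 3 and 4. Next is blue.

Call:
apply_moves(steps=[[0,0,-0.02,0],[0,0,-0.04,0],[0,0,-0.055,0],[0,0,-0.064,0],[0,0,-0.0684,0],[0,0,-0.0684,0]])

```text
t: 18.15
position: [501.4, 189.0, 223.7]
tool_rot: [-1.134, 1.571, -2.818]
wrist_force: [0.3, 0.4, 1.1]
finger_gap: 85.4
```

Call:
apply_moves(steps=[[0,0,0,0],[0,0,0,0],[0,0,0,0],[0,0,0,0],[0,0,0,0],[0,0,0,0],[0,0,0,0],[0,0,0,0]], gripper=-1)

```text
t: 18.82
position: [501.5, 189.1, 224.5]
tool_rot: [1.999, 1.57, 0.315]
wrist_force: [-1.8, -0.6, 8.0]
finger_gap: 39.4
```

Call:
apply_moves(steps=[[0,0,0.006,0],[0,0,0.02,0],[0,0,0.045,0],[0,0,0.075,0],[0,0,0.1,0],[0,-0.005,0.118,0],[-0.001,-0.02,0.125,0.005],[-0.002,-0.045,0.125,0.015]])

```text
t: 19.48
position: [499.8, 144.9, 351.3]
tool_rot: [1.97, 1.567, 0.303]
wrist_force: [0.5, -0.2, -2.4]
finger_gap: 39.4
```

Call:
apply_moves(steps=[[-0.001,-0.034,0,0.017],[-0.003,-0.07,0,0.036],[-0.005,-0.106,0,0.055],[-0.007,-0.142,0,0.074],[-0.009,-0.178,0,0.093],[-0.011,-0.214,0,0.112],[-0.012,-0.25,0,0.131],[-0.013,-0.284,0,0.15]])

```text
t: 20.15
position: [485.7, -141.8, 349.2]
tool_rot: [1.032, 1.57, -0.486]
wrist_force: [1.3, 0.0, -2.6]
finger_gap: 39.4
```

Call:
apply_moves(steps=[[-0.001,-0.028,0,0.015],[-0.002,-0.048,0,0.0285],[-0.003,-0.06,0,0.0285],[-0.0035,-0.066,-0.005,0.0285],[-0.0035,-0.066,-0.02,0.0285],[-0.0035,-0.066,-0.045,0.0285],[-0.0035,-0.066,-0.07,0.0285],[-0.0035,-0.066,-0.085,0.0285]])

```text
t: 20.82
position: [482.1, -204.7, 261.7]
tool_rot: [-2.175, 1.569, 2.618]
wrist_force: [-1.0, 0.1, -4.0]
finger_gap: 39.6
```

Call:
apply_moves(steps=[[0,0,-0.005,0],[0,0,-0.005,0]])

```text
t: 20.98
position: [482.4, -205.0, 257.6]
tool_rot: [-2.144, 1.568, 2.649]
wrist_force: [0.0, 0.6, -3.2]
finger_gap: 39.5
```

```bash
python3 st.py|head -1; python3 - <<'E'
from station import ctrl; import cv2,numpy as np
s=ctrl.snapshot("scene"); cv2.imwrite("pics/s8.png",cv2.resize(s["color"][90:220,90:230,::-1],None,fx=4,fy=4,interpolation=cv2.INTER_CUBIC))
E
```

```text
t 20.98 pos [ 482.4 -205.   257.6] jawdir 0.081 tilt [-0.002  0.001 -1.   ] q [-0.46  0.51  2.01  0.    0.62 -0.54] F [ 0.   0.6 -3.2] gap 39.5
```

View pics/s8.png

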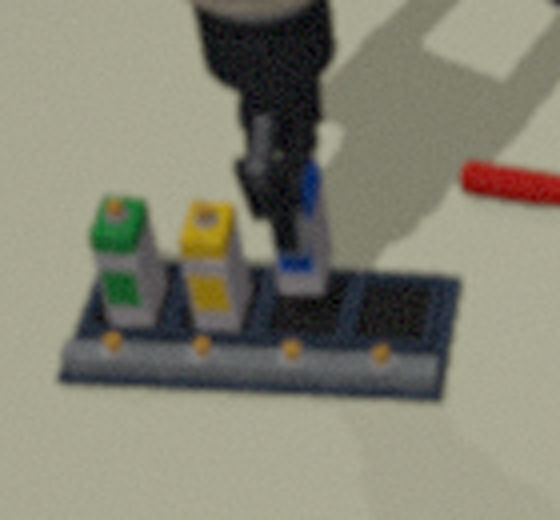

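Blue hangs over bay 2, clear of yellow.

Call:
apply_moves(steps=[[0,0,-0.012,0],[0,0,-0.022,0],[0,0,-0.029,0],[0,0,-0.033,0],[0,0,-0.035,0],[0,0,-0.036,0],[0,0,-0.0363,0],[0,0,-0.0363,0]])

```text
t: 21.7
position: [482.9, -206.0, 222.6]
tool_rot: [1.036, 1.57, -0.454]
wrist_force: [0.2, -0.1, -2.3]
finger_gap: 39.5
```

Call:
apply_moves(steps=[[0,0,-0.0003,0],[0,0,-0.0003,0],[0,0,-0.0003,0]])

```text
t: 21.95
position: [482.9, -206.1, 222.5]
tool_rot: [0.962, 1.57, -0.528]
wrist_force: [-1.8, -1.2, 4.9]
finger_gap: 39.7
```

Call:
apply_moves(steps=[[0,0,0,0],[0,0,0,0],[0,0,0,0],[0,0,0,0],[0,0,0,0]], gripper=1)

```text
t: 22.37
position: [482.8, -206.0, 222.1]
tool_rot: [1.545, 1.571, 0.054]
wrist_force: [-0.4, -0.4, -1.4]
finger_gap: 85.5
```

Call:
apply_moves(steps=[[0,0,0.015,0],[0,0,0.045,0],[0,0,0.085,0],[0,0,0.12,0],[0.001,0.025,0.14,-0.01],[0.001,0.06,0.14,-0.025],[0.002,0.095,0.14,-0.04],[0.003,0.1295,0.14,-0.055]])

```text
t: 23.03
position: [485.5, -75.3, 362.7]
tool_rot: [1.363, 1.57, -0.184]
wrist_force: [1.9, -0.1, 0.8]
finger_gap: 85.5
```

Call:
apply_moves(steps=[[0.001,0.035,0,-0.018],[0.002,0.07,0,-0.036],[0.004,0.105,0,-0.06],[0.006,0.14,0,-0.085],[0.008,0.17,0,-0.105],[0.0092,0.195,0,-0.125],[0.0092,0.207,0,-0.1385],[0.0092,0.21,-0.005,-0.1385]])

```text
t: 23.7
position: [495.1, 135.6, 357.6]
tool_rot: [2.067, 1.569, 0.384]
wrist_force: [0.3, -0.8, -0.7]
finger_gap: 85.1
```

Call:
apply_moves(steps=[[0,0,-0.02,0],[0,0,-0.04,0],[0,0,-0.06,0],[0,0,-0.065,0],[0,0,-0.065,0]])

```text
t: 24.12
position: [494.4, 132.9, 290.8]
tool_rot: [-1.235, 1.568, -2.919]
wrist_force: [-0.2, 0.6, 1.3]
finger_gap: 85.4
```

```bash
python3 st.py|head -1; python3 - <<'E'
from station import ctrl; import cv2,numpy as np
s=ctrl.snapshot("scene"); cv2.imwrite("pics/s9.png",cv2.resize(s["color"][100:230,100:400,::-1],None,fx=2.6,fy=2.6,interpolation=cv2.INTER_CUBIC))
E
```

```text
t 24.12 pos [494.4 132.9 290.8] jawdir -0.1132 tilt [-0.003 -0.001 -1.   ] q [ 0.2   0.45  2.02 -0.    0.68  0.32] F [-0.2  0.6  1.3] gap 85.4
```

View pics/s9.png

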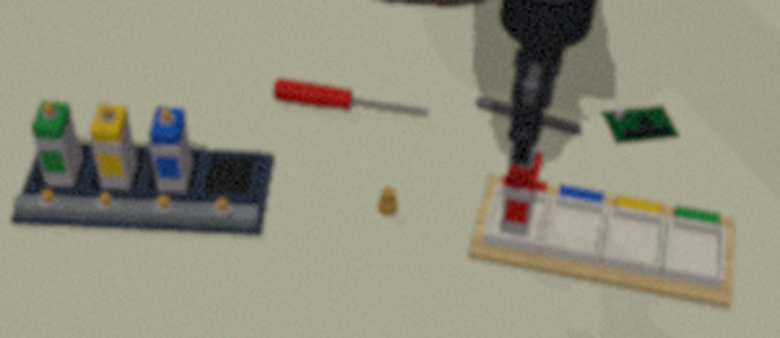

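Blue stands in bay 2. Only red remains in storage, and the gripper is above it.

Call:
apply_moves(steps=[[0,0,-0.02,0],[0,0,-0.04,0],[0,0,-0.055,0],[0,0,-0.064,0],[0,0,-0.0684,0],[0,0,-0.0684,0]])

```text
t: 24.67
position: [495.1, 133.4, 223.7]
tool_rot: [-1.215, 1.571, -2.899]
wrist_force: [0.3, 0.1, -0.2]
finger_gap: 85.2
```

Call:
apply_moves(steps=[[0,0,0,0],[0,0,0,0],[0,0,0,0],[0,0,0,0],[0,0,0,0],[0,0,0,0],[0,0,0,0],[0,0,0,0]], gripper=-1)

```text
t: 25.33
position: [495.2, 133.6, 224.4]
tool_rot: [1.869, 1.57, 0.185]
wrist_force: [-2.5, -0.2, 8.0]
finger_gap: 39.7
```

Call:
apply_moves(steps=[[0,0,0.006,0],[0,0,0.02,0],[0,0,0.045,0],[0,0,0.075,0],[0,0,0.1,0],[0,-0.005,0.118,0],[-0.001,-0.02,0.125,0.005],[-0.002,-0.0435,0.125,0.015]])

```text
t: 26.0
position: [493.4, 90.7, 351.3]
tool_rot: [1.861, 1.567, 0.194]
wrist_force: [0.6, 0.4, -1.5]
finger_gap: 39.6
```

Call:
apply_moves(steps=[[-0.001,-0.032,0,0.02],[-0.003,-0.066,0,0.045],[-0.005,-0.1,0,0.07],[-0.007,-0.134,0,0.095],[-0.009,-0.168,0,0.12],[-0.011,-0.198,0,0.145],[-0.013,-0.222,0,0.165],[-0.0147,-0.236,0,0.1785]])

```text
t: 26.67
position: [477.9, -148.3, 349.2]
tool_rot: [0.595, 1.57, -0.895]
wrist_force: [-0.3, 0.2, -2.2]
finger_gap: 39.5
```

Call:
apply_moves(steps=[[0,-0.004,0,0],[0,-0.004,-0.01,0],[0,-0.004,-0.03,0],[0,-0.004,-0.055,0],[0,-0.004,-0.075,0],[0,-0.004,-0.086,0],[0,-0.004,-0.09,0],[0,-0.004,-0.09,0]])

```text
t: 27.33
position: [477.9, -148.9, 257.6]
tool_rot: [-2.052, 1.568, 2.741]
wrist_force: [-0.8, -0.0, -1.2]
finger_gap: 39.1
```

```bash
python3 st.py|head -1; python3 - <<'E'
from station import ctrl; import cv2,numpy as np
s=ctrl.snapshot("scene"); cv2.imwrite("pics/s10.png",cv2.resize(s["color"][90:220,90:230,::-1],None,fx=4,fy=4,interpolation=cv2.INTER_CUBIC))
E
```

```text
t 27.33 pos [ 477.9 -148.9  257.6] jawdir 0.0811 tilt [-0.002  0.001 -1.   ] q [-0.36  0.49  2.06  0.    0.59 -0.44] F [-0.8 -0.  -1.2] gap 39.1
```

View pics/s10.png

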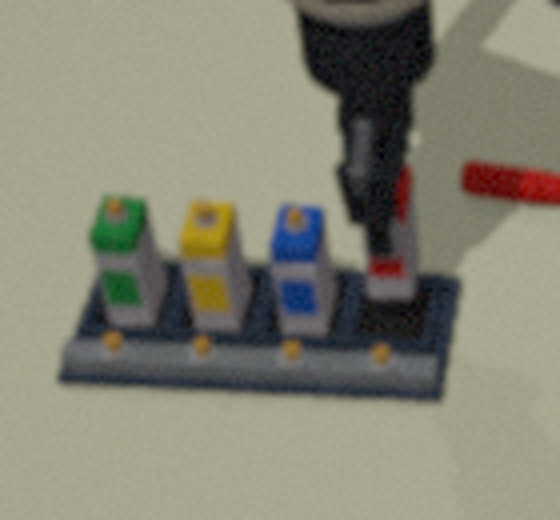

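Red hangs upright over the leftmost bay.

Call:
apply_moves(steps=[[0,0,-0.012,0],[0,0,-0.022,0],[0,0,-0.029,0],[0,0,-0.033,0],[0,0,-0.035,0],[0,0,-0.036,0],[0,0,-0.0363,0],[0,0,-0.0363,0]])

```text
t: 28.05
position: [478.3, -150.0, 222.6]
tool_rot: [1.21, 1.571, -0.281]
wrist_force: [-0.0, 0.5, -1.3]
finger_gap: 39.3
```

Call:
apply_moves(steps=[[0,0,-0.0003,0],[0,0,-0.0003,0],[0,0,-0.0003,0]])

```text
t: 28.3
position: [478.4, -150.1, 222.4]
tool_rot: [1.106, 1.57, -0.384]
wrist_force: [-1.1, -0.6, 4.1]
finger_gap: 39.5
```

Call:
apply_moves(steps=[[0,0,0,0],[0,0,0,0],[0,0,0,0],[0,0,0,0],[0,0,0,0]], gripper=1)

```text
t: 28.72
position: [478.3, -150.0, 222.1]
tool_rot: [-1.981, 1.571, 2.812]
wrist_force: [-0.4, 0.2, 0.5]
finger_gap: 85.4
```

Call:
apply_moves(steps=[[0,0,0.015,0],[0,0,0.045,0],[0,0,0.085,0],[0,0,0.12,0],[0.001,0.025,0.14,0],[0.002,0.06,0.14,0],[0.003,0.097,0.14,0],[0.005,0.134,0.14,0]])

```text
t: 29.38
position: [482.9, -14.8, 362.7]
tool_rot: [1.406, 1.57, -0.086]
wrist_force: [1.8, 0.2, -0.6]
finger_gap: 85.2
```

Call:
apply_moves(steps=[[0.001,0.035,0,0],[0.002,0.07,0,0],[0.004,0.105,0,0],[0.006,0.14,0,0],[0.008,0.17,0,0],[0.009,0.195,0,0],[0.009,0.2,0,0],[0.009,0.2,0,0]])

```text
t: 30.05
position: [492.1, 185.5, 361.9]
tool_rot: [-2.313, 1.571, 2.483]
wrist_force: [-0.4, -0.8, -0.8]
finger_gap: 85.4
```

```bash
python3 st.py|head -1; python3 - <<'E'
from station import ctrl; import cv2,numpy as np
s=ctrl.snapshot("scene"); cv2.imwrite("pics/s11.png",cv2.resize(s["color"][90:220,90:230,::-1],None,fx=4,fy=4,interpolation=cv2.INTER_CUBIC))
s=ctrl.snapshot("top"); cv2.imwrite("pics/t11.png",cv2.resize(s["color"][150:260,300:440,::-1],None,fx=5.5,fy=5.5,interpolation=cv2.INTER_CUBIC))
E
```

```text
t 30.05 pos [492.1 185.5 361.9] jawdir 0.083 tilt [-0.  0. -1.] q [0.3  0.36 1.93 0.   0.86 0.22] F [-0.4 -0.8 -0.8] gap 85.4
```

View pics/s11.png

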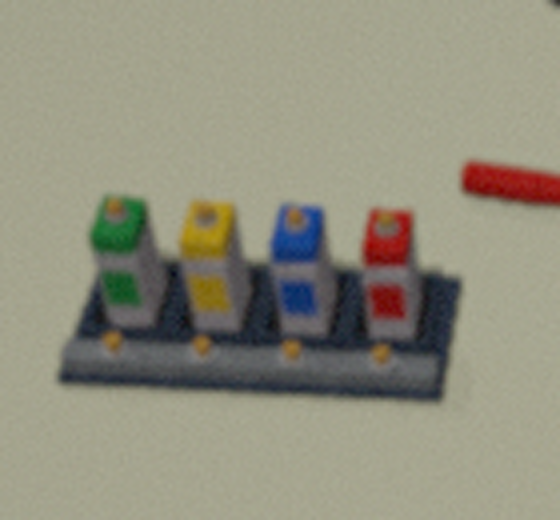

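View pics/t11.png

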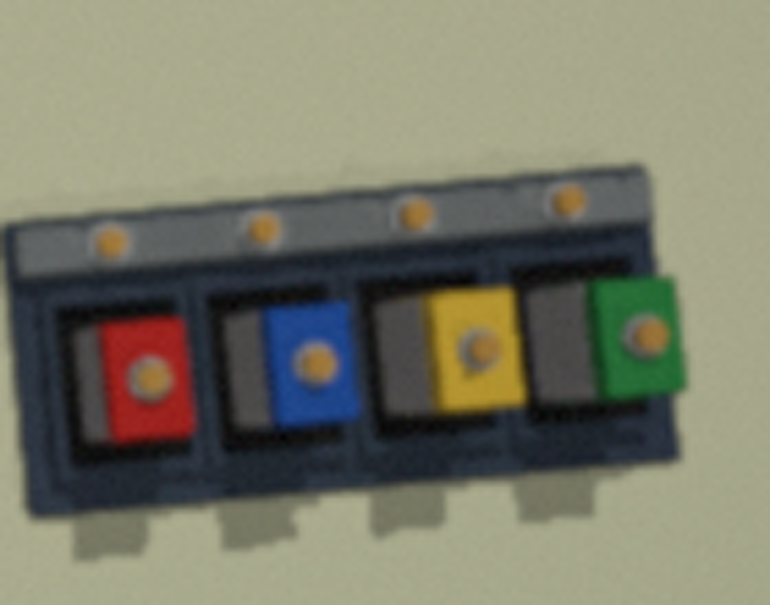

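```bash
python3 - <<'E'
from h import *
s=load("top0.npy")
T=[485,-232.8,.08];c,sn=np.cos(.08),np.sin(.08)
P=back(s,crop2px([(152,376),(319,363),(484,347),(651,334)],300,150,5.5),98)
d=P[:,:2]-T[:2]; print(np.c_[d@[c,sn],d@[-sn,c]].round(1))
from station import ctrl
print(ctrl.finish_job())
E
```

```text
[[  0.8  85. ]
 [  0.1  28.9]
 [  0.5 -26.5]
 [ -0.2 -82.4]]
the job is handed in; nothing more can be done
None
```

All four modules are now in the test rack in reverse order, and I handed the job in at about 30 s of the 102 s allowed. From left to right the bays hold red, blue, yellow and green. In storage the order was green, yellow, blue, red.

- **Positions:** in the last top view, the module sockets are within about 2 mm of their bay centres. In both camera views the modules stand upright on the bay floors and look square with the rack.
- **Set-down force:** the wrist read about 5–12 N as each module touched down. Green was the firmest, at about 11.5 N, so I lowered the other three with a slightly shallower stop. All grips read 39–40 mm on the 40 mm faces.
- **Check that disagreed:** green's angle, worked out from its cap and base edges, came to 0.05–0.06 rad against my rack estimate of 0.08 rad. I took that as pixel-reading error, because green's edges run parallel to the rack's in the same picture. I did not measure the angle of the other three.
- **At hand-in:** the gripper was open and raised clear over the empty storage rack, touching nothing.

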